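# Trip the winder's pawl and let the press plate down on the sticks

### The arm

A 6-joint arm with a two-finger parallel gripper is mounted at the origin on the work surface. World frame = base frame: x ahead of the robot, y to its left, z up, the work surface at z = 0. Lengths are in mm, angles in rad, forces in N, time in s.
With the tool pointing down it reaches from about 350 to 775 mm from the base axis. Payload 7.3 kg.
Tool frame: the origin (TCP) lies between the finger pads; the fingertips stand 14 mm ahead of it and the grasp point (between the pads) lies 5 mm behind it; z points along the fingers, y is the line along which they close (so a half turn about z gives the same grasp; the last joint's range is limited). The gripper opens to 92 mm and grips with 3 to 60 N. Pads are 19 mm wide; open, the fingers measure 130 mm over their backs; the gripper's body (75 mm by 190 mm) begins 47 mm behind the grasp point.
Start: joints at [0.993, 0.342, 1.524, -0, 1.275, -0.146], TCP at [219.704, 476.837, 240.741] pointing down, gripper open.
Joint ranges: [-2.53, 2.53], [-0.77, 2.02], [0.04, 2.7], [-1, 4.14], [0.28, 2.66], [-3.11, 3.11]. Speed limits (rad/s): [2.57, 2.57, 3.14, 3.14, 3.14, 3.14].

### API

Orientations are given as [roll, pitch, yaw] about the fixed x, y, z axes, in that order (R = Rz(yaw) Ry(pitch) Rx(roll)).
In Python, from plant import get_obs, cams, close_job gives the robot as it stands. The module is installed in compiled form; this text tells all that it offers.
- The arm moves only by the shell command python3 -m creep 'ROWS'. ROWS is JSON, a list of rows, each an object of numbers: "hand": the opening, from 0 (shut) to 1 (fully open); "tx", "ty", "tz": the shift along the tool's x, y, z in m; "spin": the turn about the tool's z in degrees. In form: [{"hand": .., "tx": .., "ty": .., "tz": .., "spin": ..}, ...]. A call has 1 to 5 rows; each row shifts and turns the commanded pose from where the row before left it, along the tool's axes as they then stand; what a row does not reach is not made up. A row lasts 1/8 s, in which the tool goes at most 62.5 mm and 10.7 degrees, less where a joint would pass 70% of its speed; a pose out of reach is approached as far as the arm can. A call is refused whole if a number of a shift passes 0.0625 or a number of a turn 10.7, either way. A call with a gripper value outside its range is refused whole. The fingers move at their own pace and stop on an object; the grip force is fixed at half the most. Time passes only in rows, so rows that do not move let the fingers close. It gives the time, the measured TCP pose, the force, the opening and the grip force at its end, in the units of the state.
- get_obs(): the state, without advancing time (a new reading comes with each control period).
- cams.capture(name): name is "scene" or "top" or "wrist"; returns a dict with "color" (420x560x3 uint8, red, green, blue), "K" (3x3 intrinsics, pixels), "R" (3x3) and "t" (3): a world point X has camera coordinates R X + t. Camera axes: x right, y down, z forward; pixel columns grow to the right and rows downward; lengths in mm; the calibration is good to about 2 mm. A picture is of the moment at which its call begins. There is no depth.
- close_job(): hands the job in; it is judged then, once.
The state is a dict: "time": time; "joint_positions": joint angles; "dq": joint speeds; "tau": joint torques, N m; "tool_pos": TCP position; "tcp_rot": TCP orientation; "contact_force": force on the tool from outside, world axes, zero at the start; "moment": the same for the moment, N m; "grip_width": finger opening in mm; "finger_force": force on a finger pad.
Only numpy, scipy, OpenCV 4.12 (cv2) and the standard library are available. Lean on these libraries where they do the work, as an engineer would, in place of code of your own. Each camera call takes 0.05 s, during which the arm holds its last target. There are 200 camera calls.

### The job

The heavy press plate hangs above a board of fresh extruded sticks, held up by the ratchet of its hand winder. Throw the pawl's trip lever fully over, then take the crank by its handle and wind up until the pawl springs clear, and let the crank turn back slowly under the load, never letting it run or slip, until the plate lies on the sticks under its own weight. Don't press the plate down with the crank, don't force the trip lever, leave the other things on the bench where they are, and let go.

Things in the scene. Friction and masses are not known exactly. Their poses are not given: they have to be found in the camera images.
- press: Fixed press frame: base plate 220 (x) by 330 (y) by 12 mm, two grey tube legs 30 mm wide at y 0 and y 270, crossbeam top 238 mm up. Origin on the bench at the foot of the crank-side leg; x away from the robot, y along the winder's shaft from crank side to plate side, z up. Yaw within 0.35. The shaft is at x 0, z 170; outside the leg it carries the ratchet wheel (84 mm across), then the crank.
- shaft (a point): Point on the winder's shaft axis in the middle of the ratchet wheel, at (0, -36, 170) mm in the press frame; axes as the press.
- handle (a point): Middle of the crank's handle: black round grip, 25 mm thick, 80 mm long, level along the press's y (press y -157 to -77), spinning freely on its pin 85 mm from the shaft axis. The crank arm is a flat bar at press y -70 to -62. Fingers closing along the press's x can take it from above and, always pointing down, follow it round. Its axes turn with the crank.
- crank (a joint): Crank angle, rad: positive winds the plate up, negative lets it down (over the top, away from the robot). The handle's direction from the shaft is 2.18 rad + this angle, from the press's +x upwards. Starts near 0, resting on a ratchet tooth (teeth 0.52 rad apart); stop at 1.7. With the pawl clear the plate (2.3 to 3.8 kg, unknown) drags the handle with 5 to 10 N.
- platen (a joint): Height of the press plate, m, negative is lower; 0.020 times the crank angle. It lands on the sticks somewhere from -0.035 to -0.046, different every time: felt as the handle's drag fading away. Their board, on a rubber pad, yields 1 mm per 15 N; above 80 N the sticks are spoiled; force put on the handle beyond landing acts on them four-fold. Faster than 0.06 m/s down counts as running.
- plate (a point): Middle of the underside of the press plate, a steel plate 140 by 190 by 12 mm (press x by y) on an upright toothed bar (top 275 mm above the bench), at press x 0, y 135 mm, 85 mm above the bench when joint platen is 0; axes as the press. Below it, on a rubber pad, lies the plywood board with two layers of yellow sticks, their top 40 to 50 mm above the bench.
- trip_end (a point): Centre of the dark steel cross-pin at the top of the trip lever, 18 mm thick, 26 mm long along the press's y (press y -49 to -23), 72 mm from the lever's pivot at press (58, -32, 180) mm. It is above the top of the ratchet wheel (212 mm). The lever below it is a flat bar 12 mm wide.
- trip (a joint): Trip lever angle, rad: 0 leans 0.35 to the press's -x (starts at 0 to 0.15); 0.7 fully over, leaning 0.35 to +x, at a stop. Stays where left. Pushing its cross-pin to +x takes 4 to 7 N; over 25 N is forcing it. It pulls the pawl through a spring: the loaded pawl stays trapped in its undercut tooth until the crank is wound up about 0.1 to 0.3 rad, then springs clear.
- pawl_nose (a point): Round nose of the pawl, a 44 mm steel finger on the trip lever's pivot reaching back to the wheel. In a tooth it is about 37 mm from shaft; sprung clear, about 54 mm.
- sprayer: Bystander: loose white spray bottle, 76 mm wide, 186 mm tall; origin under its middle.
- die: Bystander: loose brass extrusion die, a ring 64 mm wide, 22 mm tall; origin under its middle.
- batten: Bystander: loose wooden batten 220 by 22 by 12 mm lying flat; origin under its middle.

How it is judged (in metres and radians):
On the way, in this order (a step that is already met when the one before it is completed fails the run):
1. the trip lever is thrown over while the pawl still holds the load (value of joint trip above 0.6 rad and distance between pawl_nose and shaft below 0.043 m), for 0.1 s.
2. the pawl has sprung clear, the crank held in the gripper and the plate still up (distance between pawl_nose and shaft above 0.047 m and contact force between the fingers and crank above 1 N and value of joint platen above -0.004 m), for 0.1 s.
3. the plate is being let down with the crank in hand (value of joint platen below -0.015 m and contact force between the fingers and crank above 1 N), for 0.1 s.
At the end, for the whole second after the job is handed in: The plate lies still on the sticks with its weight (more than 15 N on them, more than 30 mm below the built height), the trip lever stays over (beyond 0.55 rad), the pawl is clear of the wheel (nose more than 47 mm from the shaft axis), and the crank is let go and still (contact force between platen and anything else above 15 N and value of joint platen below -0.03 m and velocity of joint crank between -0.1 and 0.1 rad/s and value of joint trip above 0.55 rad and distance between pawl_nose and shaft above 0.047 m); the robot touches nothing.
It fails at once if the plate ran down faster than 60 mm/s (crank faster than 3 rad/s) (velocity of joint platen below -0.06 m/s).
It fails at once if the sticks were pressed with more than 80 N (contact force between platen and anything else above 80 N).
It fails at once if the trip lever or pawl was forced with more than 25 N (contact force between the arm and trip above 25 N).
It fails at once if the trip lever or pawl was forced with more than 25 N by the fingers (contact force between the fingers and trip above 25 N).
It fails at once if a bystander was moved (distance of any of sprayer, die, batten from where it was at the start of the episode above 0.03 m).
It also fails if it takes over 70 s, if anything falls off the work surface, if the arm or the gripper's body presses on something with over 40 N, if the wrist force passes 120 N, or if a joint passes its speed limit or range.

## Working session

There is one attempt and no reset: what is moved stays moved. The work goes in short steps, Python scripts to look and compute and a shell command to move; the robot and the scene stay as the last step left them, time stands still between calls to the robot, and variables do not carry over. Pictures are saved under pics/ and viewed, at most 10 in all, crops included, and the job is handed in when it is done.

```bash
mkdir -p pics; python3 - <<'E'
from plant import get_obs,cams
import cv2,json,numpy as np
print(get_obs())
for n in ("scene","top"):
    c=cams.capture(n); cv2.imwrite(f"pics/{n}0.png",c["color"][:,:,::-1])
    json.dump({k:np.array(c[k]).tolist() for k in("K","R","t")},open(f"{n}.json","w")); print(n,c["K"],c["R"],c["t"])
E
```

```text
{'time': 0.0, 'joint_positions': array([ 9.93017378e-01,  3.42704152e-01,  1.52501683e+00, -3.22068441e-06,
        1.27538352e+00, -1.45982445e-01]), 'dq': array([-0.00071975, -0.0001456 ,  0.00058498,  0.00013824, -0.00036866,
        0.00110325]), 'tau': array([-1.75122317e-03, -4.31239629e+01, -2.44221872e+01,  7.16068083e-02,
        5.57091774e-02, -1.57018653e-04]), 'tool_pos': array([219.47553322, 476.5024377 , 240.05464666]), 'tcp_rot': array([-3.14009644e+00, -2.16872899e-04,  2.70979693e+00]), 'contact_force': array([-0.89171738, -0.02341984, -0.52702668]), 'moment': array([0.02254731, 0.03835946, 0.01398928]), 'finger_force': 0.0, 'grip_width': 91.79714492049531}
scene [[396.55491564   0.         282.87990054]
 [  0.         396.55491564 202.03443744]
 [  0.           0.           1.        ]] [[ 0.02677096  0.99938685  0.02256635]
 [ 0.55483497  0.00392305 -0.83195118]
 [-0.8315296   0.03479273 -0.55438975]] [  54.95679545 -163.09554521 1560.76444705]
top [[384.76692049   0.         286.51588521]
 [  0.         384.76692049 209.13542344]
 [  0.           0.           1.        ]] [[ 0.08357479 -0.99650044  0.00145641]
 [-0.97495425 -0.08206986 -0.20670934]
 [ 0.20610548  0.01585576 -0.97840131]] [ -96.11672412  579.29908137 1077.64327014]
```

View pics/scene0.png

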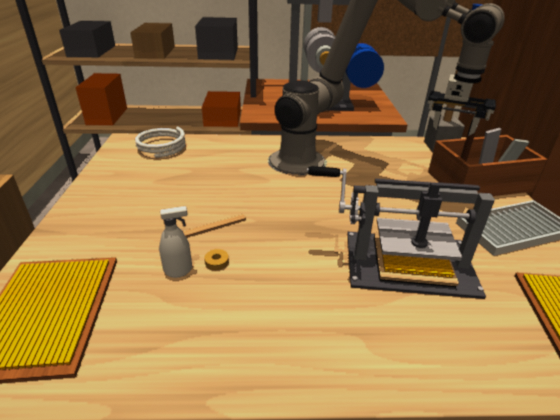

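View pics/top0.png

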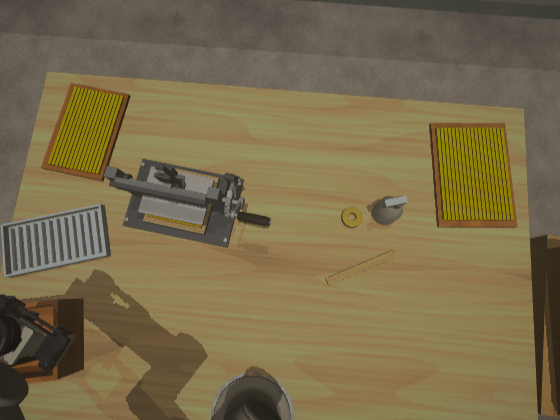

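Scene: press at cols 340-490, rows 180-295; crank grip near (323,171). Top: press at cols 105-245, rows 155-245, grip near (253,219). I'll enlarge both.

```bash
python3 - <<'E'
import cv2
a=cv2.imread("pics/scene0.png")[155:300,300:500]; b=cv2.imread("pics/top0.png")[145:255,100:280]
cv2.imwrite("pics/s1.png",cv2.resize(a,None,fx=4,fy=4,interpolation=2)); cv2.imwrite("pics/t1.png",cv2.resize(b,None,fx=4,fy=4,interpolation=2))
E
```

```text
(no output)
```

View pics/s1.png

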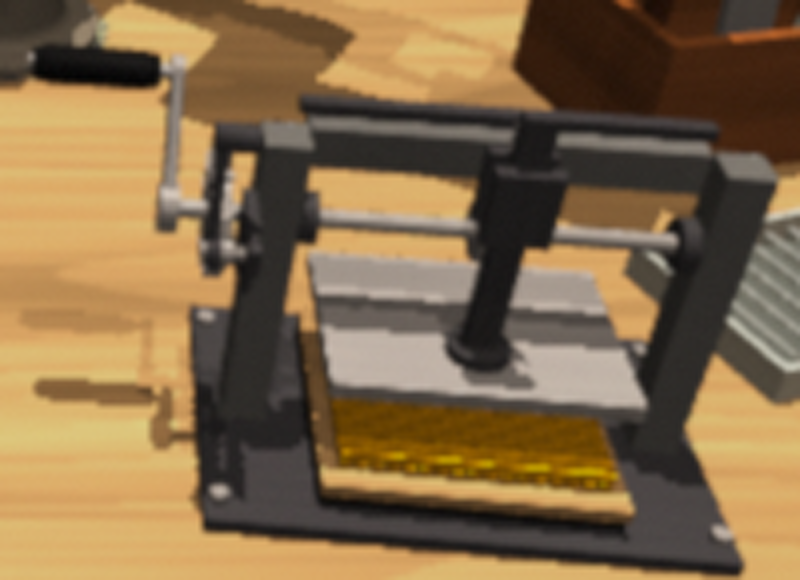

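View pics/t1.png

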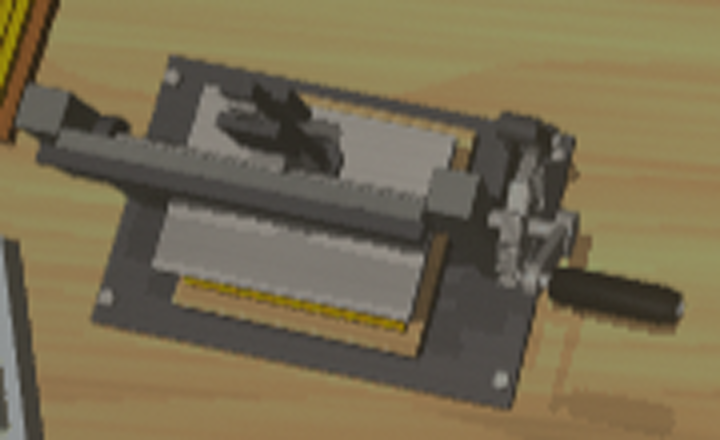

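Enlarged: scene shows grip ends (35,63),(160,69), hub (168,207), leg tops (287,131),(743,168), base corners (208,522),(740,565),(192,310). Top shows base corners (168,57),(95,322),(512,408), leg tops (453,193),(47,110), grip ends (552,283),(682,305). I'll fit the press pose.

```bash
cat >h.py <<'E'
import json,numpy as np
from scipy.optimize import least_squares
C={n:{k:np.array(v) for k,v in json.load(open(n+".json")).items()} for n in("scene","top")}
def proj(c,X):
    p=c["K"]@(c["R"]@X+c["t"]); return p[:2]/p[2]
def P(px,py,yaw,q):
    c,s=np.cos(yaw),np.sin(yaw); return np.array([px+c*q[0]-s*q[1],py+s*q[0]+c*q[1],q[2]])
E
python3 - <<'E'
from h import *
def pts(v):
    px,py,yaw,th,ox,oy,H=v
    h=lambda y:(85*np.cos(2.18+th),y,170+85*np.sin(2.18+th))
    b=lambda x,y:(ox+x,oy+y,12)
    S=[(h(-157),(35,63)),(h(-77),(160,69)),((0,-66,170),(168,207)),((0,0,H),(287,131)),((0,270,H),(743,168)),(b(110,-165),(208,522)),(b(110,165),(740,565)),(b(-110,-165),(192,310))]
    T=[(b(110,165),(168,57)),(b(-110,165),(95,322)),(b(-110,-165),(512,408)),((0,0,H),(453,193)),((0,270,H),(47,110)),(h(-77),(552,283)),(h(-157),(682,305))]
    out=[]
    for n,L,o in(("scene",S,(300,155)),("top",T,(100,145))):
        for q,m in L: out.append(proj(C[n],P(px,py,yaw,np.array(q)))-(np.array(m)/4+o))
    return np.concatenate(out)
r=least_squares(pts,[500,150,-.1,0,0,135,238],loss="soft_l1",x_scale=[10,10,.1,.1,10,10,10])
print(r.x.round(3)); print(pts(r.x).reshape(-1,2).round(1).tolist())
px,py,yaw,th=r.x[:4]
for n,q in dict(handle=(85*np.cos(2.18+th),-117,170+85*np.sin(2.18+th)),trip0=(58-72*np.sin(.3),-36,180+72*np.cos(.3)),tripE=(58+72*np.sin(.35),-36,180+72*np.cos(.35)),shaft=(0,-36,170)).items(): print(n,P(px,py,yaw,np.array(q)).round(1))
E
```

```text
[ 5.76641e+02  1.39206e+02 -1.14000e-01 -3.10000e-02  1.74400e+00
  1.33978e+02  2.26691e+02]
[[-1.0, -0.2], [-0.4, 0.3], [-0.3, -0.1], [-0.3, 1.4], [0.2, -0.5], [-1.3, -0.5], [1.7, -0.5], [-1.4, -1.4], [0.3, -1.0], [-1.1, -0.2], [-0.2, -0.5], [-0.1, -0.3], [-1.0, 0.4], [-0.0, -0.5], [-0.8, 0.3]]
handle [517.2  28.2 241.2]
trip0 [609.   99.3 248.8]
tripE [654.7  94.1 247.6]
shaft [572.6 103.4 170. ]
```

Fit good to about 3 mm. Raise and turn the tool so its y lies along the press's x, closing the fingers.

```bash
python3 -m creep '[{"hand":0,"tz":-0.02,"spin":10},{"hand":0,"tz":-0.02,"spin":10},{"hand":0,"tz":-0.02,"spin":10},{"hand":0,"tz":-0.02,"spin":10},{"hand":0,"tz":-0.01,"spin":10}]'; python3 -m creep '[{"hand":0,"spin":10},{"hand":0,"spin":10},{"hand":0,"spin":1.8}]'
```

```text
invalid input at $[0]: expected keys hand, tx, ty, tz, spin
invalid input at $[0]: expected keys hand, tx, ty, tz, spin
```

```bash
python3 -m creep '[{"hand":0,"tx":0,"ty":0,"tz":-0.02,"spin":10},{"hand":0,"tx":0,"ty":0,"tz":-0.02,"spin":10},{"hand":0,"tx":0,"ty":0,"tz":-0.02,"spin":10},{"hand":0,"tx":0,"ty":0,"tz":-0.02,"spin":10},{"hand":0,"tx":0,"ty":0,"tz":-0.01,"spin":10}]'; python3 -m creep '[{"hand":0,"tx":0,"ty":0,"tz":0,"spin":10},{"hand":0,"tx":0,"ty":0,"tz":0,"spin":10},{"hand":0,"tx":0,"ty":0,"tz":0,"spin":1.8}]'
```

```text
time: 0.72
tool_pos: [219.7, 476.9, 331.5]
tcp_rot: [3.141, -0.001, 1.831]
contact_force: [0.4, -0.4, 0.3]
grip_width: 46.3
finger_force: 0.0
time: 1.1
tool_pos: [219.6, 476.7, 330.4]
tcp_rot: [-3.141, 0.001, 1.457]
contact_force: [0.2, -0.3, -0.4]
grip_width: 16.4
finger_force: 0.0
```

Yaw 1.457 as wanted. Remaining shift: tx −331, ty +383 mm.

```bash
python3 -m creep '[{"hand":0,"tx":-0.033,"ty":0.038,"tz":0,"spin":0},{"hand":0,"tx":-0.033,"ty":0.038,"tz":0,"spin":0},{"hand":0,"tx":-0.033,"ty":0.038,"tz":0,"spin":0},{"hand":0,"tx":-0.033,"ty":0.038,"tz":0,"spin":0},{"hand":0,"tx":-0.033,"ty":0.038,"tz":0,"spin":0}]'; python3 -m creep '[{"hand":0,"tx":-0.033,"ty":0.038,"tz":0,"spin":0},{"hand":0,"tx":-0.033,"ty":0.038,"tz":0,"spin":0},{"hand":0,"tx":-0.033,"ty":0.038,"tz":0,"spin":0},{"hand":0,"tx":-0.033,"ty":0.038,"tz":0,"spin":0},{"hand":0,"tx":-0.033,"ty":0.038,"tz":0,"spin":0}]'; python3 - <<'E'
from plant import get_obs,cams
import cv2,json,numpy as np
c=cams.capture("wrist"); cv2.imwrite("pics/w1.png",c["color"][:,:,::-1]); json.dump({k:np.array(c[k]).tolist() for k in("K","R","t")},open("wrist.json","w"))
print(get_obs()["tool_pos"])
from h import *
w={k:np.array(c[k]) for k in("K","R","t")}
for q in((33,-49,248),(33,-23,248),(0,-36,212),(-49,-157,239),(-49,-77,239)): print(q,proj(w,P(576.6,139.2,-.114,np.array(q))))
E
```

```text
time: 1.72
tool_pos: [390.5, 289.9, 330.6]
tcp_rot: [-3.141, -0.0, 1.46]
contact_force: [0.4, 0.3, 0.9]
grip_width: 0.2
finger_force: 0.0
time: 2.35
tool_pos: [560.5, 104.3, 330.5]
tcp_rot: [-3.141, -0.0, 1.46]
contact_force: [0.3, 1.2, -0.5]
grip_width: 0.5
finger_force: 0.0
[563.84864044  99.58719251 329.49320262]
(33, -49, 248) [353.07166224 243.84773254]
(33, -23, 248) [355.1444469 204.5523913]
(0, -36, 212) [299.62018744 210.03326538]
(-49, -157, 239) [232.67392699 377.51266302]
(-49, -77, 239) [228.93621137 277.75616234]
```

View pics/w1.png

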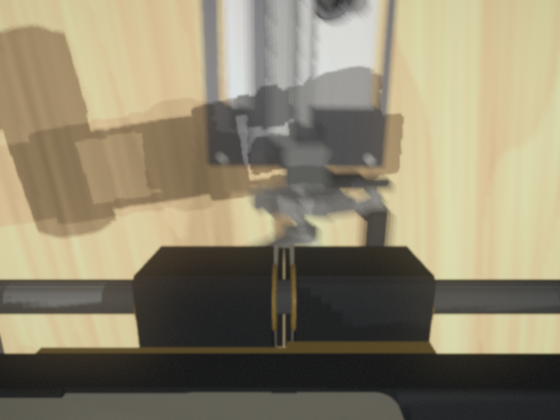

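Wrist view: trip cross-pin as the dark block near (376,225), about 15 mm further +x than at trip 0, laterally in line. Descend beside it, then push gently.

```bash
python3 -m creep '[{"hand":0,"tx":0.002,"ty":0,"tz":0.03,"spin":0},{"hand":0,"tx":0.001,"ty":0,"tz":0.03,"spin":0},{"hand":0,"tx":0,"ty":0,"tz":0.018,"spin":0},{"hand":0,"tx":0,"ty":0,"tz":0,"spin":0}]';  python3 -m creep '[{"hand":0,"tx":0,"ty":0.003,"tz":0,"spin":0},{"hand":0,"tx":0,"ty":0.003,"tz":0,"spin":0},{"hand":0,"tx":0,"ty":0.003,"tz":0,"spin":0}]'; python3 -m creep '[{"hand":0,"tx":0,"ty":0.003,"tz":0,"spin":0},{"hand":0,"tx":0,"ty":0.003,"tz":0,"spin":0}]'
```

```text
time: 2.9
tool_pos: [559.1, 108.7, 251.2]
tcp_rot: [-3.138, 0.001, 1.459]
contact_force: [-0.8, 0.3, -0.3]
grip_width: 0.5
finger_force: 0.0
time: 3.28
tool_pos: [569.4, 107.6, 253.4]
tcp_rot: [3.14, -0.0, 1.457]
contact_force: [-0.0, -0.9, -0.4]
grip_width: 0.1
finger_force: 0.0
time: 3.52
tool_pos: [575.1, 106.9, 252.8]
tcp_rot: [3.141, -0.0, 1.457]
contact_force: [0.4, 0.1, -0.6]
grip_width: 0.5
finger_force: 0.0
```

```bash
python3 -m creep '[{"hand":0,"tx":-0.003,"ty":0.003,"tz":0,"spin":0},{"hand":0,"tx":0,"ty":0.003,"tz":0,"spin":0},{"hand":0,"tx":0,"ty":0.003,"tz":0,"spin":0}]';  python3 -m creep '[{"hand":0,"tx":0,"ty":0.003,"tz":0,"spin":0},{"hand":0,"tx":0,"ty":0.003,"tz":0,"spin":0}]'; python3 -m creep '[{"hand":0,"tx":0,"ty":0.003,"tz":0,"spin":0},{"hand":0,"tx":0,"ty":0.003,"tz":0,"spin":0}]'
```

```text
time: 3.9
tool_pos: [583.7, 102.9, 252.7]
tcp_rot: [3.142, -0.0, 1.456]
contact_force: [-0.0, -0.5, 0.5]
grip_width: 0.3
finger_force: 0.0
time: 4.15
tool_pos: [589.6, 102.3, 252.7]
tcp_rot: [-3.142, -0.0, 1.457]
contact_force: [-2.3, 0.7, 0.3]
grip_width: 0.2
finger_force: 1.6
time: 4.4
tool_pos: [594.8, 101.8, 253.5]
tcp_rot: [-3.141, -0.0, 1.457]
contact_force: [-5.6, 0.1, 6.1]
grip_width: 0.6
finger_force: 3.1
```

```bash
python3 -m creep '[{"hand":0,"tx":0,"ty":0.003,"tz":0,"spin":0},{"hand":0,"tx":0,"ty":0.003,"tz":0,"spin":0},{"hand":0,"tx":0,"ty":0.003,"tz":0,"spin":0}]';  python3 -m creep '[{"hand":0,"tx":0,"ty":0.003,"tz":0,"spin":0},{"hand":0,"tx":0,"ty":0.003,"tz":0,"spin":0},{"hand":0,"tx":0,"ty":0.003,"tz":0,"spin":0}]'; python3 -m creep '[{"hand":0,"tx":0,"ty":0.003,"tz":0,"spin":0},{"hand":0,"tx":0,"ty":0.003,"tz":0,"spin":0}]'
```

```text
time: 4.78
tool_pos: [603.8, 100.8, 253.4]
tcp_rot: [-3.141, -0.0, 1.457]
contact_force: [-5.0, 0.7, 5.7]
grip_width: 0.5
finger_force: 2.7
time: 5.15
tool_pos: [613.2, 99.7, 253.0]
tcp_rot: [-3.141, -0.0, 1.457]
contact_force: [-4.8, 0.5, 4.8]
grip_width: 0.3
finger_force: 2.6
time: 5.4
tool_pos: [619.4, 98.9, 252.7]
tcp_rot: [-3.141, -0.0, 1.457]
contact_force: [-4.3, 2.1, 3.7]
grip_width: 0.7
finger_force: 2.7
```

```bash
python3 -m creep '[{"hand":0,"tx":0,"ty":0.002,"tz":0,"spin":0}]'; python3 -m creep '[{"hand":0,"tx":0,"ty":0.001,"tz":0,"spin":0}]'
```

```text
time: 5.52
tool_pos: [621.3, 98.7, 252.5]
tcp_rot: [-3.141, -0.0, 1.457]
contact_force: [-4.6, 0.8, 2.5]
grip_width: 0.6
finger_force: 2.7
time: 5.65
tool_pos: [622.2, 98.6, 252.5]
tcp_rot: [-3.141, -0.0, 1.457]
contact_force: [-4.3, 1.4, 3.6]
grip_width: 0.2
finger_force: 2.7
```

```bash
for i in 1 2 3; do :; done; python3 -m creep '[{"hand":0,"tx":0,"ty":0.001,"tz":0,"spin":0}]'; python3 -m creep '[{"hand":0,"tx":0,"ty":0.001,"tz":0,"spin":0}]';python3 -m creep '[{"hand":0,"tx":0,"ty":0.001,"tz":0,"spin":0}]'
```

```text
time: 5.78
tool_pos: [623.1, 98.5, 252.4]
tcp_rot: [-3.141, -0.0, 1.457]
contact_force: [-5.1, 2.1, 1.3]
grip_width: 0.6
finger_force: 2.6
time: 5.9
tool_pos: [624.0, 98.4, 252.3]
tcp_rot: [-3.14, -0.0, 1.457]
contact_force: [-5.4, 1.6, 2.3]
grip_width: 0.7
finger_force: 2.6
time: 6.02
tool_pos: [624.8, 98.3, 252.1]
tcp_rot: [-3.14, 0.0, 1.457]
contact_force: [-5.3, 1.3, 1.5]
grip_width: 0.2
finger_force: 2.6
```

```bash
python3 -m creep '[{"hand":0,"tx":0,"ty":0.001,"tz":0,"spin":0}]'; python3 -m creep '[{"hand":0,"tx":0,"ty":0.0005,"tz":0,"spin":0}]'
```

```text
time: 6.15
tool_pos: [625.8, 98.2, 252.0]
tcp_rot: [-3.14, 0.0, 1.457]
contact_force: [-4.8, 0.9, 1.2]
grip_width: 0.4
finger_force: 2.6
time: 6.28
tool_pos: [626.2, 98.1, 251.9]
tcp_rot: [-3.14, 0.0, 1.457]
contact_force: [-5.6, 1.5, 1.1]
grip_width: 0.4
finger_force: 2.6
```

```bash
python3 -m creep '[{"hand":0,"tx":0,"ty":0.001,"tz":0,"spin":0}]'; python3 -m creep '[{"hand":0,"tx":0,"ty":0.001,"tz":0,"spin":0}]'
```

```text
time: 6.4
tool_pos: [627.1, 98.0, 251.8]
tcp_rot: [-3.139, 0.0, 1.457]
contact_force: [-5.2, 1.6, 0.5]
grip_width: 0.6
finger_force: 2.6
time: 6.52
tool_pos: [628.0, 97.9, 251.6]
tcp_rot: [-3.139, 0.0, 1.457]
contact_force: [-5.4, 2.1, -1.1]
grip_width: 0.5
finger_force: 2.6
```

```bash
python3 -m creep '[{"hand":0,"tx":0,"ty":0.0005,"tz":0,"spin":0}]'; python3 -m creep '[{"hand":0,"tx":0,"ty":0.0005,"tz":0,"spin":0}]'
```

```text
time: 6.65
tool_pos: [628.5, 97.8, 251.5]
tcp_rot: [-3.139, 0.0, 1.457]
contact_force: [-4.6, 2.2, -0.1]
grip_width: 0.4
finger_force: 2.6
time: 6.78
tool_pos: [628.9, 97.8, 251.4]
tcp_rot: [-3.138, 0.0, 1.457]
contact_force: [-5.3, 2.3, -0.9]
grip_width: 0.3
finger_force: 2.6
```

```bash
python3 -m creep '[{"hand":0,"tx":0,"ty":0.001,"tz":0,"spin":0}]'; python3 -m creep '[{"hand":0,"tx":0,"ty":0.001,"tz":0,"spin":0}]'; python3 -m creep '[{"hand":0,"tx":0,"ty":0.0005,"tz":0,"spin":0}]'
```

```text
time: 6.9
tool_pos: [629.2, 97.8, 251.3]
tcp_rot: [-3.137, 0.0, 1.457]
contact_force: [-10.6, 2.2, 0.6]
grip_width: 0.4
finger_force: 5.0
time: 7.02
tool_pos: [629.3, 97.8, 251.3]
tcp_rot: [-3.134, 0.001, 1.457]
contact_force: [-13.8, 2.3, 2.8]
grip_width: 0.6
finger_force: 7.0
time: 7.15
tool_pos: [629.4, 97.8, 251.3]
tcp_rot: [-3.133, 0.001, 1.457]
contact_force: [-15.0, 2.0, 2.4]
grip_width: 0.4
finger_force: 7.5
```

```bash
python3 -m creep '[{"hand":0,"tx":0,"ty":0.0005,"tz":0,"spin":0}]'; python3 -m creep '[{"hand":0,"tx":0,"ty":0.0005,"tz":0,"spin":0}]'; python3 - <<'E'
from plant import cams
import cv2
c=cams.capture("scene")["color"][160:250,320:420,::-1]; cv2.imwrite("pics/s2.png",cv2.resize(c,None,fx=6,fy=6,interpolation=2))
from h import *
for t in(0,.5,.6,.7):
    a=-.35+t; print(t,[(proj(C["scene"],P(576.6,139.2,-.114,np.array((58+72*np.sin(a),y,180+72*np.cos(a)))))-(320,160))*6 for y in(-49,-23)])
E
```

```text
time: 7.28
tool_pos: [629.5, 97.7, 251.4]
tcp_rot: [-3.132, 0.001, 1.457]
contact_force: [-17.0, 2.1, 3.6]
grip_width: 0.7
finger_force: 8.4
time: 7.4
tool_pos: [629.5, 97.7, 251.3]
tcp_rot: [-3.131, 0.001, 1.457]
contact_force: [-17.9, 2.6, 4.0]
grip_width: 0.6
finger_force: 9.4
0 [array([197.95414236, 165.73106846]), array([265.4469459 , 170.07814711])]
0.5 [array([204.73514564, 206.8392909 ]), array([274.61761195, 211.41150332])]
0.6 [array([205.43993414, 220.18214694]), array([275.72287433, 224.80397834])]
0.7 [array([205.8927895 , 234.98747116]), array([276.53752917, 239.65924972])]
```

View pics/s2.png

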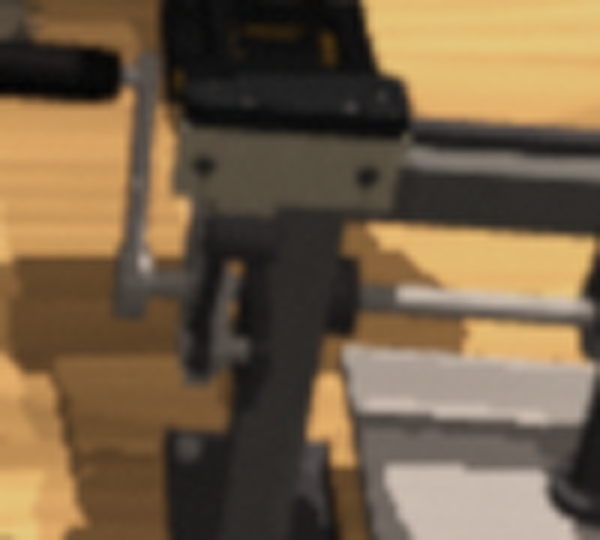

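Pin row ~235 in the crop agrees with the lever at its stop (0.7). Back off, rise, go above the handle.

```bash
python3 -m creep '[{"hand":0,"tx":0,"ty":-0.015,"tz":0,"spin":0},{"hand":0,"tx":0,"ty":0,"tz":-0.05,"spin":0},{"hand":0.5,"tx":0,"ty":0,"tz":-0.03,"spin":0},{"hand":0.7,"tx":-0.046,"ty":-0.04,"tz":0,"spin":0},{"hand":0.7,"tx":-0.046,"ty":-0.05,"tz":0,"spin":0}]'; python3 -m creep '[{"hand":0.7,"tx":0,"ty":0,"tz":0,"spin":0},{"hand":0.7,"tx":0,"ty":0,"tz":0,"spin":0}]'; python3 - <<'E'
from plant import cams,get_obs
import cv2
c=cams.capture("wrist"); o=get_obs(); print(o["tool_pos"], -c["R"].T@c["t"])
cv2.imwrite("pics/w2.png",c["color"][:,:,::-1])
d=cams.capture("scene")["color"][160:250,320:420,::-1];cv2.imwrite("pics/s3.png",cv2.resize(d,None,fx=6,fy=6,interpolation=2))
from h import *
w={k:np.array(c[k]) for k in("K","R","t")}
for y in(-157,-127,-77): print(y,proj(w,P(576.6,139.2,-.114,np.array((-46.4,y,241.2)))))
E
```

```text
time: 8.07
tool_pos: [522.9, 19.6, 332.2]
tcp_rot: [3.139, 0.001, 1.457]
contact_force: [-0.8, -0.2, 0.2]
grip_width: 25.5
finger_force: 0.0
time: 8.32
tool_pos: [523.7, 20.6, 333.1]
tcp_rot: [3.139, -0.0, 1.456]
contact_force: [0.2, -0.2, 0.4]
grip_width: 46.1
finger_force: 0.0
[524.02282415  20.98067005 332.97749666] [531.295402    89.10903166 477.29530755]
-157 [271.9577719  267.60745835]
-127 [271.54099048 225.44125504]
-77 [270.78603574 149.06170986]
```

View pics/w2.png

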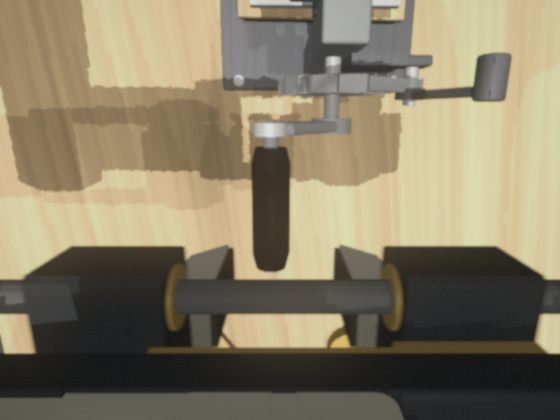

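View pics/s3.png

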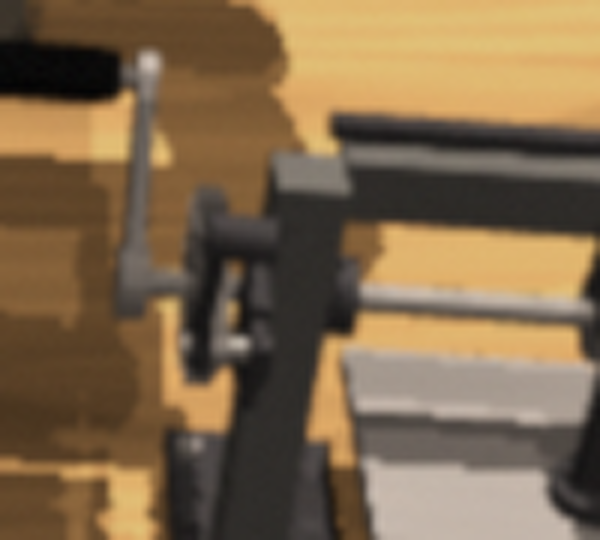

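Lever is over (pin at (240,235) in scene crop). Wrist view: grip at col 271, rows 147–270, matching prediction. Align (tx −4, ty −8), descend 97, grip.

```bash
python3 -m creep '[{"hand":0.7,"tx":-0.004,"ty":-0.008,"tz":0.03,"spin":0},{"hand":0.7,"tx":0,"ty":0,"tz":0.03,"spin":0},{"hand":0.7,"tx":0,"ty":0,"tz":0.025,"spin":0},{"hand":0.7,"tx":0,"ty":0,"tz":0.012,"spin":0},{"hand":0.5,"tx":0,"ty":0,"tz":0,"spin":0}]'; python3 -m creep '[{"hand":0.3,"tx":0,"ty":0,"tz":0,"spin":0},{"hand":0,"tx":0,"ty":0,"tz":0,"spin":0},{"hand":0,"tx":0,"ty":0,"tz":0,"spin":0}]'; python3 -m creep '[{"hand":0,"tx":0,"ty":0,"tz":0,"spin":0},{"hand":0,"tx":0,"ty":0,"tz":0,"spin":0}]'
```

```text
time: 9.05
tool_pos: [514.8, 18.3, 235.1]
tcp_rot: [-3.141, -0.0, 1.457]
contact_force: [-0.4, 0.9, 0.5]
grip_width: 58.1
finger_force: 0.0
time: 9.43
tool_pos: [514.6, 17.9, 236.3]
tcp_rot: [3.14, -0.0, 1.457]
contact_force: [0.7, 0.6, 0.0]
grip_width: 29.0
finger_force: 0.0
time: 9.68
tool_pos: [514.6, 17.9, 236.1]
tcp_rot: [3.14, -0.0, 1.457]
contact_force: [0.1, -0.1, 1.6]
grip_width: 24.1
finger_force: 30.0
```

```bash
cat >>h.py <<'E'
F0=2.163; G0=None
def table(a,b,st):
    th=np.arange(a,b+np.sign(st)*1e-6,st); f=F0+th
    x=85*np.cos(f);z=85*np.sin(f)
    for i in range(1,len(th)): print(round(th[i],3),"ty %.1f tz %.1f"%(x[i]-x[i-1],z[i-1]-z[i]))
def force():
    from plant import get_obs
    o=get_obs(); p=o["tool_pos"]; F=np.array(o["contact_force"]); d=np.array([p[0]-576.6,p[1]-139.2])
    X=.9935*d[0]-.1138*d[1]; Z=p[2]+5-170; f=np.arctan2(Z,X); fx=.9935*F[0]-.1138*F[1]
    print("crank %.3f r %.1f drag(unwinding+) %.1f radial %.1f lat y %.1f"%(f-F0,np.hypot(X,Z),fx*np.sin(f)-F[2]*np.cos(f),fx*np.cos(f)+F[2]*np.sin(f),.1138*d[0]+.9935*d[1]))
E
python3 - <<'E'
from h import *
force(); table(0,.4,.05); print(); table(.3,-2.4,-.1)
E
```

```text
crank -0.001 r 85.6 drag(unwinding+) 1.0 radial 1.3 lat y -127.6
0.05 ty -3.5 tz 2.5
0.1 ty -3.3 tz 2.6
0.15 ty -3.2 tz 2.8
0.2 ty -3.1 tz 2.9
0.25 ty -2.9 tz 3.1
0.3 ty -2.7 tz 3.2
0.35 ty -2.6 tz 3.4
0.4 ty -2.4 tz 3.5

0.2 ty 5.7 tz -6.3
0.1 ty 6.3 tz -5.7
-0.0 ty 6.8 tz -5.1
-0.1 ty 7.3 tz -4.4
-0.2 ty 7.7 tz -3.6
-0.3 ty 8.0 tz -2.9
-0.4 ty 8.2 tz -2.0
-0.5 ty 8.4 tz -1.2
-0.6 ty 8.5 tz -0.4
-0.7 ty 8.5 tz 0.5
-0.8 ty 8.4 tz 1.3
-0.9 ty 8.2 tz 2.2
-1.0 ty 8.0 tz 3.0
-1.1 ty 7.6 tz 3.8
-1.2 ty 7.2 tz 4.5
-1.3 ty 6.7 tz 5.2
-1.4 ty 6.2 tz 5.8
-1.5 ty 5.6 tz 6.4
-1.6 ty 4.9 tz 6.9
-1.7 ty 4.2 tz 7.4
-1.8 ty 3.4 tz 7.8
-1.9 ty 2.6 tz 8.1
-2.0 ty 1.8 tz 8.3
-2.1 ty 1.0 tz 8.4
-2.2 ty 0.1 tz 8.5
-2.3 ty -0.7 tz 8.5
-2.4 ty -1.6 tz 8.3
```

```bash
python3 -m creep '[{"hand":0,"tx":0,"ty":-0.0035,"tz":0.0025,"spin":0},{"hand":0,"tx":0,"ty":-0.0033,"tz":0.0026,"spin":0}]'; python3 -c "from h import *;force()"; python3 -m creep '[{"hand":0,"tx":0,"ty":-0.0032,"tz":0.0028,"spin":0},{"hand":0,"tx":0,"ty":-0.0031,"tz":0.0029,"spin":0}]'; python3 -c "from h import *;force()"
```

```text
time: 9.93
tool_pos: [509.0, 18.5, 231.8]
tcp_rot: [3.137, -0.0, 1.456]
contact_force: [3.0, -1.8, 5.7]
grip_width: 24.0
finger_force: 30.0
crank 0.082 r 85.6 drag(unwinding+) 6.1 radial 2.4 lat y -127.6
time: 10.18
tool_pos: [502.5, 19.3, 226.2]
tcp_rot: [3.137, -0.0, 1.457]
contact_force: [2.2, -0.3, 6.5]
grip_width: 24.0
finger_force: 30.0
crank 0.183 r 85.7 drag(unwinding+) 6.1 radial 3.1 lat y -127.5
```

```bash
python3 -m creep '[{"hand":0,"tx":0,"ty":-0.0029,"tz":0.0031,"spin":0},{"hand":0,"tx":0,"ty":-0.0027,"tz":0.0032,"spin":0}]'; python3 -c "from h import *;force()"; python3 -m creep '[{"hand":0,"tx":0,"ty":-0.0026,"tz":0.0034,"spin":0},{"hand":0,"tx":0,"ty":0,"tz":0,"spin":0}]'; python3 -c "from h import *;force()"
```

```text
time: 10.42
tool_pos: [496.5, 20.0, 219.8]
tcp_rot: [3.138, -0.0, 1.457]
contact_force: [0.6, -0.4, 7.9]
grip_width: 24.2
finger_force: 30.0
crank 0.285 r 85.8 drag(unwinding+) 6.5 radial 4.6 lat y -127.5
time: 10.68
tool_pos: [493.5, 20.4, 216.1]
tcp_rot: [3.139, -0.0, 1.457]
contact_force: [-0.1, 0.6, 7.0]
grip_width: 24.5
finger_force: 30.0
crank 0.342 r 85.9 drag(unwinding+) 5.5 radial 4.3 lat y -127.5
```

Drag ~6 N held throughout; now let back slowly, watching that the drag stays when passing 0.

```bash
python3 -m creep '[{"hand":0,"tx":0,"ty":0.0026,"tz":-0.0034,"spin":0},{"hand":0,"tx":0,"ty":0.0057,"tz":-0.0063,"spin":0},{"hand":0,"tx":0,"ty":0.0063,"tz":-0.0057,"spin":0}]'; python3 -c "from h import *;force()"; python3 -m creep '[{"hand":0,"tx":0,"ty":0.0034,"tz":-0.0026,"spin":0},{"hand":0,"tx":0,"ty":0.0034,"tz":-0.0025,"spin":0},{"hand":0,"tx":0,"ty":0.0036,"tz":-0.0023,"spin":0}]'; python3 -c "from h import *;force()"
```

```text
time: 11.05
tool_pos: [509.0, 18.6, 232.0]
tcp_rot: [3.137, -0.0, 1.457]
contact_force: [4.5, -0.7, 4.4]
grip_width: 24.2
finger_force: 30.0
crank 0.081 r 85.7 drag(unwinding+) 6.3 radial 0.6 lat y -127.6
time: 11.42
tool_pos: [518.9, 17.4, 238.6]
tcp_rot: [3.139, -0.0, 1.457]
contact_force: [3.9, -0.4, 3.8]
grip_width: 24.7
finger_force: 30.0
crank -0.059 r 85.5 drag(unwinding+) 5.3 radial 1.3 lat y -127.6
```

Drag persists below 0: pawl clear. Continue.

```bash
python3 -m creep '[{"hand":0,"tx":0,"ty":0.0037,"tz":-0.0021,"spin":0},{"hand":0,"tx":0,"ty":0.0077,"tz":-0.0036,"spin":0},{"hand":0,"tx":0,"ty":0.008,"tz":-0.0029,"spin":0}]'; python3 -c "from h import *;force()"; python3 -m creep '[{"hand":0,"tx":0,"ty":0.0082,"tz":-0.002,"spin":0},{"hand":0,"tx":0,"ty":0.0084,"tz":-0.0012,"spin":0},{"hand":0,"tx":0,"ty":0.0085,"tz":-0.0004,"spin":0},{"hand":0,"tx":0,"ty":0.0085,"tz":0.0005,"spin":0},{"hand":0,"tx":0,"ty":0.0084,"tz":0.0013,"spin":0}]'; python3 -c "from h import *;force()"
```

```text
time: 11.8
tool_pos: [538.1, 15.1, 246.8]
tcp_rot: [3.141, 0.0, 1.457]
contact_force: [6.2, -1.9, -0.1]
grip_width: 23.9
finger_force: 30.0
crank -0.306 r 85.2 drag(unwinding+) 6.1 radial -1.9 lat y -127.7
time: 12.42
tool_pos: [579.8, 10.0, 247.6]
tcp_rot: [-3.141, 0.001, 1.456]
contact_force: [5.6, -3.2, -1.8]
grip_width: 23.8
finger_force: 30.0
crank -0.805 r 84.5 drag(unwinding+) 6.1 radial -0.5 lat y -128.0
```

```bash
python3 -m creep '[{"hand":0,"tx":0,"ty":0.0082,"tz":0.0022,"spin":0},{"hand":0,"tx":0,"ty":0.008,"tz":0.003,"spin":0},{"hand":0,"tx":0,"ty":0.0076,"tz":0.0038,"spin":0},{"hand":0,"tx":0,"ty":0.0072,"tz":0.0045,"spin":0}]'; python3 -c "from h import *;force()"; python3 -m creep '[{"hand":0,"tx":0,"ty":0.0067,"tz":0.0052,"spin":0},{"hand":0,"tx":0,"ty":0.0062,"tz":0.0058,"spin":0},{"hand":0,"tx":0,"ty":0.0056,"tz":0.0064,"spin":0}]'; python3 -c "from h import *;force()"
```

```text
time: 12.92
tool_pos: [610.3, 6.3, 233.5]
tcp_rot: [-3.14, 0.001, 1.456]
contact_force: [6.4, -2.8, -4.1]
grip_width: 24.2
finger_force: 30.0
crank -1.210 r 84.0 drag(unwinding+) 7.8 radial 0.5 lat y -128.2
time: 13.3
tool_pos: [628.3, 4.1, 215.5]
tcp_rot: [-3.139, 0.001, 1.456]
contact_force: [4.9, -3.7, -5.7]
grip_width: 24.1
finger_force: 30.0
crank -1.516 r 83.7 drag(unwinding+) 7.7 radial 0.8 lat y -128.3
```

```bash
python3 -m creep '[{"hand":0,"tx":0,"ty":0.0049,"tz":0.0069,"spin":0},{"hand":0,"tx":0,"ty":0.0022,"tz":0.0036,"spin":0}]'; python3 -c "from h import *;force();table(-1.65,-2.4,-.05)"; python3 -m creep '[{"hand":0,"tx":0,"ty":0.002,"tz":0.0038,"spin":0}]'; python3 -c "from h import *;force()"
```

```text
time: 13.55
tool_pos: [635.2, 3.3, 204.5]
tcp_rot: [-3.138, 0.001, 1.456]
contact_force: [5.5, -3.1, -5.5]
grip_width: 24.3
finger_force: 30.0
crank -1.671 r 83.6 drag(unwinding+) 7.6 radial 2.5 lat y -128.3
-1.7 ty 2.0 tz 3.8
-1.75 ty 1.8 tz 3.8
-1.8 ty 1.6 tz 3.9
-1.85 ty 1.4 tz 4.0
-1.9 ty 1.2 tz 4.1
-1.95 ty 1.0 tz 4.1
-2.0 ty 0.8 tz 4.2
-2.05 ty 0.6 tz 4.2
-2.1 ty 0.4 tz 4.2
-2.15 ty 0.2 tz 4.2
-2.2 ty -0.1 tz 4.2
-2.25 ty -0.3 tz 4.2
-2.3 ty -0.5 tz 4.2
-2.35 ty -0.7 tz 4.2
-2.4 ty -0.9 tz 4.2
time: 13.68
tool_pos: [637.0, 3.1, 200.8]
tcp_rot: [-3.138, 0.001, 1.456]
contact_force: [4.6, -4.0, -5.6]
grip_width: 24.2
finger_force: 30.0
crank -1.720 r 83.6 drag(unwinding+) 7.3 radial 2.1 lat y -128.4
```

```bash
python3 -m creep '[{"hand":0,"tx":0,"ty":0.0018,"tz":0.0038,"spin":0}]' >/dev/null; python3 -c "from h import *;force()"; python3 -m creep '[{"hand":0,"tx":0,"ty":0.0016,"tz":0.0039,"spin":0}]'>/dev/null; python3 -c "from h import *;force()"
```

```text
crank -1.770 r 83.6 drag(unwinding+) 7.9 radial 4.2 lat y -128.4
crank -1.821 r 83.5 drag(unwinding+) 8.7 radial 2.3 lat y -128.4
```

```bash
python3 -m creep '[{"hand":0,"tx":0,"ty":0.0014,"tz":0.004,"spin":0}]' >/dev/null; python3 -c "from h import *;force()"
```

```text
crank -1.872 r 83.5 drag(unwinding+) 7.3 radial 4.3 lat y -128.4
```

```bash
python3 -m creep '[{"hand":0,"tx":0,"ty":0.0012,"tz":0.0041,"spin":0}]' >/dev/null; python3 -c "from h import *;force()"
```

```text
crank -1.923 r 83.5 drag(unwinding+) 5.9 radial 3.5 lat y -128.4
```

```bash
python3 -m creep '[{"hand":0,"tx":0,"ty":0.001,"tz":0.0041,"spin":0}]' >/dev/null; python3 -c "from h import *;force()"
```

```text
crank -1.969 r 83.5 drag(unwinding+) 2.5 radial 1.9 lat y -128.4
```

```bash
python3 -m creep '[{"hand":0,"tx":0,"ty":0.0008,"tz":0.0042,"spin":0}]' >/dev/null; python3 -c "from h import *;force()"
```

```text
crank -2.011 r 83.6 drag(unwinding+) 0.3 radial 0.8 lat y -128.4
```

Landed: drag faded to 0.3 N at −2.01 rad. Release and lift straight off.

```bash
python3 -m creep '[{"hand":0,"tx":0,"ty":0,"tz":0,"spin":0}]'>/dev/null; python3 -c "from h import *;force()"; python3 -m creep '[{"hand":0.3,"tx":0,"ty":0,"tz":0,"spin":0},{"hand":0.6,"tx":0,"ty":0,"tz":0,"spin":0},{"hand":0.7,"tx":0,"ty":0,"tz":0,"spin":0},{"hand":0.7,"tx":0,"ty":0,"tz":0,"spin":0}]'
```

```text
crank -2.007 r 83.6 drag(unwinding+) 1.4 radial 0.4 lat y -128.3
time: 15.05
tool_pos: [644.9, 3.3, 179.2]
tcp_rot: [-3.141, -0.0, 1.457]
contact_force: [0.3, -0.6, 0.7]
grip_width: 52.9
finger_force: 0.0
```

```bash
python3 -m creep '[{"hand":0.7,"tx":0,"ty":0,"tz":-0.01,"spin":0},{"hand":0.7,"tx":0,"ty":0,"tz":-0.03,"spin":0},{"hand":0.7,"tx":0,"ty":0,"tz":-0.05,"spin":0},{"hand":0.7,"tx":-0.02,"ty":0,"tz":-0.05,"spin":0},{"hand":0.7,"tx":0,"ty":0,"tz":0,"spin":0}]'; python3 - <<'E'
from plant import cams
import cv2
d=cams.capture("scene")["color"][155:300,300:500,::-1];cv2.imwrite("pics/s4.png",cv2.resize(d,None,fx=4,fy=4,interpolation=2))
E
```

```text
time: 15.68
tool_pos: [644.0, -18.2, 325.1]
tcp_rot: [3.131, 0.001, 1.455]
contact_force: [0.2, 0.3, -0.4]
grip_width: 64.4
finger_force: 0.0
```

View pics/s4.png

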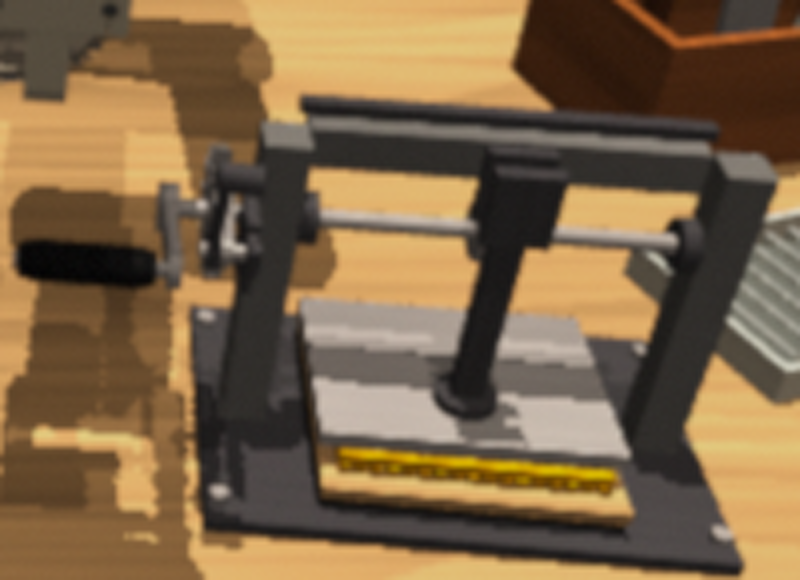

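The plate now rests on the sticks (its front edge at row ~455 on the yellow). The lever is over, the handle is free at (88,262), and the gripper is clear.

```bash
python3 -m creep '[{"hand":0.7,"tx":0,"ty":0,"tz":0,"spin":0},{"hand":0.7,"tx":0,"ty":0,"tz":0,"spin":0}]'; python3 -c "from plant import close_job;print(close_job())"
```

```text
time: 15.98
tool_pos: [642.3, -16.5, 317.6]
tcp_rot: [-3.139, -0.0, 1.457]
contact_force: [0.1, 0.7, -0.3]
grip_width: 64.1
finger_force: 0.0
the job is handed in; nothing more can be done
None
```

The job is handed in, with no verdict returned: the lever is at its stop, the plate was let down slowly and lies on the sticks (drag faded at about −2.0 rad on the crank), and the crank is released.

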